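Heft the scoops and re-tip the one with the brass foot

TASK

Both hooded scoops have been emptied once, but one of them still holds the casket's missing brass ball foot, while the other holds only a light dowel offcut. Lift a scoop level, clear of the bench, and heft it for a second to judge by its weight which one has the foot; tip that one out again over the plywood tray so that the foot ends up in the tray. The offcut must not get into the tray, and both scoops must finish standing upright where they stood at the start, give or take a few centimetres.

Things in the scene. Friction and masses are not known exactly. Their poses are not given: they have to be found in the camera images.
- scoop_a_grip (a point): left (+y) hooded aluminium scoop: closed box 100 (x) x 80 (y) x 60 mm high, 3 mm walls, open only at its front, its -x side (faces the tray's side, within 20 deg), with a ramped lip 5 mm above the floor at the bottom edge. On top a wooden grip bar 74 (y) x 18 (x) x 24 mm high, 18 mm above the box. Point: bar's centre, over the scoop's middle, 90 mm above its underside; z up. Scoop 280 g +-10 %
- scoop_b_grip (a point): right (-y) scoop, alike in all; same point. One scoop hides a brass ball foot (36 mm diameter, 208 g), the other a beech dowel offcut (30 mm diameter, 48 mm long, 25 g); which is which is drawn anew each time. Either rolls out of the open front once the scoop is tipped forwards by 45 deg or more, and stays in while it is carried level
- tray: open plywood tray fixed to the bench between the scoops, empty at first: 220 (x) x 170 (y) x 50 mm high, walls and floor 8 mm; origin at the centre of its underside, z up. Beyond it, over 0.75 m ahead of the robot, stand bystanders under 155 mm high: upturned casket with three brass feet, glue bottle, chisels
There are look-alikes about, which are no part of the job. Leave any turquoise look-alike of the part that bears scoop_b_grip alone. Leave any black look-alike of the part that bears scoop_a_grip alone.

How it is judged (in metres and radians):
On the way, in this order (a step that is already met when the one before it is completed fails the run):
1. a scoop is hefted: held over 20 mm clear of the bench, level within 14 degrees, for 0.5 s (((height (world z) of scoop_a_grip above 0.11 m and angle between scoop_a_grip's own z axis and vertical below 0.25 rad) or (height (world z) of scoop_b_grip above 0.11 m and angle between scoop_b_grip's own z axis and vertical below 0.25 rad))), for 0.5 s.
2. a scoop is tipped in the air by over 26 degrees (((height (world z) of scoop_a_grip above 0.11 m and angle between scoop_a_grip's own z axis and vertical above 0.45 rad) or (height (world z) of scoop_b_grip above 0.11 m and angle between scoop_b_grip's own z axis and vertical above 0.45 rad))), for 0.1 s.
At the end, for the whole second after the job is handed in: The tray bears the weight of the brass foot and nothing else (1.8 to 2.16 N: the foot weighs 2.04 N, foot and offcut together 2.29 N), and both scoops stand upright on the bench (within 8 degrees and 8 mm of height), each within 60 mm of where it stood at the start (angle between each of scoop_a_grip, scoop_b_grip's own z axis and vertical below 0.15 rad and height (world z) of scoop_a_grip between 0.082 and 0.098 m and distance of each of scoop_a_grip, scoop_b_grip from where it was at the start of the episode below 0.06 m and height (world z) of scoop_b_grip between 0.082 and 0.098 m and contact force between tray and anything else between 1.8 and 2.16 N); the robot touches nothing.
It also fails if it takes over 72 s, if anything falls off the work surface, if the arm or the gripper's body presses on something with over 40 N, if the wrist force passes 120 N, or if a joint passes its speed limit or range.

ROBOT

A 6-joint arm with a two-finger parallel gripper is mounted at the origin on the work surface. World frame = base frame: x ahead of the robot, y to its left, z up, the work surface at z = 0. Lengths are in mm, angles in rad, forces in N, time in s.
With the tool pointing down it reaches from about 350 to 775 mm from the base axis. Payload 7.3 kg.
Tool frame: the origin (TCP) lies midway between the tips of the shut fingers; the grasp point (between the pads) lies 19 mm behind it (bot.tcp_to_grasp is the distance from the TCP to the grasp point, in mm); z points along the fingers, y is the line along which they close (so a half turn about z gives the same grasp; the last joint's range is limited). The gripper opens to 92 mm and grips with 3 to 60 N. Pads are 19 mm wide; open, the fingers measure 130 mm over their backs; the gripper's body (75 mm by 190 mm) begins 47 mm behind the grasp point.
Start: joints at [1.1, 0.342, 1.524, -0, 1.275, -0.146], TCP at [167.523, 497.575, 226.741] pointing down, gripper open.
Joint ranges: [-2.53, 2.53], [-0.77, 2.02], [0.04, 2.7], [-1, 4.14], [0.28, 2.66], [-3.11, 3.11]. Speed limits (rad/s): [2.57, 2.57, 3.14, 3.14, 3.14, 3.14].

INTERFACE

Orientations are given as [roll, pitch, yaw] about the fixed x, y, z axes, in that order (R = Rz(yaw) Ry(pitch) Rx(roll)).
In Python, from plant import bot, viewer gives the robot as it stands. The module is installed in compiled form; this text tells all that it offers.
- The arm moves only by the shell command python3 -m handwheel 'ROWS'. ROWS is text: rows parted by semicolons, each of 7 numbers parted by spaces: the shift along the tool's x, y, z scaled (see below), then the turn, a rotation vector about the tool's x, y, z scaled (see below), then the opening, from -1 (shut) to 1 (fully open), so that 0 is half open. In form: tx ty tz rx ry rz gripper; .... A call has 1 to 8 rows; each row is the pose to reach, as a shift and turn from the pose commanded when the call began, along the tool's axes at that moment, turning the shorter way round; what a row does not reach only later rows make up. The controller multiplies each number of a shift by 10 cm and each number of a turn by pi rad. A row lasts 1/12 s, in which the tool goes at most 41.7 mm and 7.16 degrees, less where a joint would pass 70% of its speed; a pose out of reach is approached as far as the arm can. A call with a number of a shift or a turn outside -1 to 1 is refused whole. A call with a gripper value outside its range is refused whole. The fingers move at their own pace and stop on an object; the grip force is fixed at half the most. Time passes only in rows, so rows that repeat a pose let the fingers close. It gives the time, the measured TCP pose, the force, the opening and the grip force at its end, in the units of the state.
- bot.get_obs(): the state, without advancing time (a new reading comes with each control period).
- viewer.capture(name): name is "scene" or "top"; returns a dict with "frame" (400x640x3 uint8, red, green, blue), "fov_y" (degrees; the focal length in pixels is half the picture's height over the tangent of half this angle, whatever the lens; pixels are square), "cx", "cy" (the principal point, pixels), "dist_coeffs" ([k1, k2, p1, p2, k3] as OpenCV has them; the pictures are not rectified), "T" (4x4, takes a point from camera to world coordinates). Camera axes: x right, y down, z forward; pixel columns grow to the right and rows downward; lengths in mm; the calibration is good to about 2 mm. A picture is of the moment at which its call begins. There is no depth.
- bot.close_job(): hands the job in; it is judged then, once.
Trained networks look in a picture, given as the dict that the camera call returned (one of the last four; its "shot" number tells which), for a name from the list of things; names that differ only in an ending like _2 or _b are one class to them, and where a whole thing is asked for, a point or a joint stands for the part that bears it (a point fixed in the world has none). Each returns a list of dicts, best first, with "score" (0 to 1); they miss things now and then, are a little off and sometimes report something else, mostly with a low value. They report only what shows in the picture. A call takes as long as a camera call. They do not tell look-alikes from the thing itself.
- viewer.recognise(target, picture): "centre" ([column, row] in pixels, amid what is visible of it).
- viewer.cut_out(target, picture): "pixels" (400x640 bool, what is visible of it) and "centre" ([column, row] in pixels, amid what is visible of it).
The state is a dict: "time": time; "joint_positions": joint angles; "dq": joint speeds; "tau": joint torques, N m; "tool_pos": TCP position; "tcp_rot": TCP orientation; "contact_force": force on the tool from outside, world axes, zero at the start; "moment": the same for the moment, N m; "grip_width": finger opening in mm; "finger_force": force on a finger pad.
Only numpy, scipy, OpenCV 4.12 (cv2) and the standard library are available. Lean on these libraries where they do the work, as an engineer would, in place of code of your own. Each camera call takes 0.05 s, during which the arm holds its last target. There are 200 camera calls.

## Working session

There is one attempt and no reset: what is moved stays moved. The work goes in short steps, Python scripts to look and compute and a shell command to move; the robot and the scene stay as the last step left them, time stands still between calls to the robot, and variables do not carry over. Pictures are saved under pics/ and viewed, at most 10 in all, crops included, and the job is handed in when it is done.

```bash
mkdir -p pics
python3 - <<'E'
from plant import bot, viewer
import cv2,numpy as np
for n in("scene","top"):
    p=viewer.capture(n); cv2.imwrite(f"pics/{n}0.png",p["frame"][:,:,::-1])
    print(n,p["fov_y"],p["cx"],p["cy"],p["dist_coeffs"],np.round(p["T"],3).tolist())
    for t in("scoop_a_grip","tray"):
        print(t,[(r["centre"],round(r["score"],2)) for r in viewer.recognise(t,p)])
print(bot.get_obs())
E
```

```text
scene 50.11824085364544 326.1673728780437 199.98174302205175 [-0.00500938  0.          0.          0.          0.        ] [[-0.839, 0.404, -0.363, 850.755], [0.543, 0.618, -0.568, 602.654], [-0.005, -0.674, -0.739, 880.116], [0.0, 0.0, 0.0, 1.0]]
scoop_a_grip [([332.8, 305.4], 0.88), ([404.1, 289.7], 0.74)]
tray [([300.8, 232.6], 0.69)]
top 52.01029240770778 316.85032860902425 201.7370494312373 [-0.00111678  0.          0.          0.          0.        ] [[0.011, -0.995, 0.103, 356.014], [-1.0, -0.011, 0.003, -22.003], [-0.002, -0.103, -0.995, 1039.95], [0.0, 0.0, 0.0, 1.0]]
scoop_a_grip [([220.7, 148.7], 0.84), ([198.1, 204.6], 0.63)]
tray [([307.3, 168.7], 0.98)]
{'time': 0.3, 'joint_positions': array([ 1.10000011e+00,  3.42259409e-01,  1.52438411e+00, -1.61487510e-05,
        1.27539206e+00, -1.45996096e-01]), 'dq': array([ 0.00014385, -0.0010924 , -0.00165638, -0.00012753,  0.00055363,
        0.00140777]), 'tau': array([-7.84755575e-04, -4.30736804e+01, -2.44092464e+01,  7.15666590e-02,
        5.20176755e-02, -8.48673562e-05]), 'tool_pos': array([167.46830222, 497.4560372 , 226.50647355]), 'tcp_rot': array([-3.14115220e+00, -4.91522327e-05,  2.81679723e+00]), 'contact_force': array([-0.44740193,  1.05535673,  0.29605753]), 'moment': array([-0.027722  ,  0.00949351,  0.00422791]), 'finger_force': 0.0, 'grip_width': 91.65921743981986}
```

View pics/top0.png

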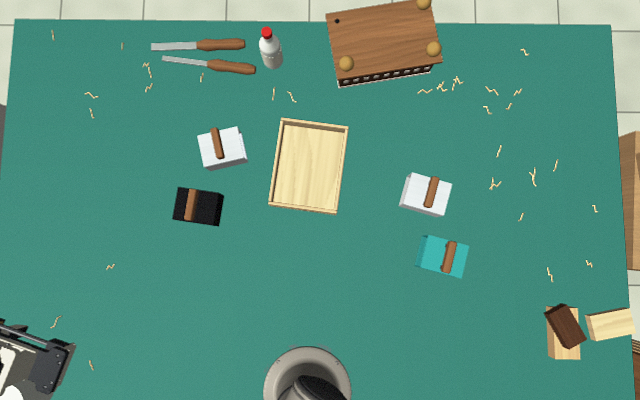

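View pics/scene0.png

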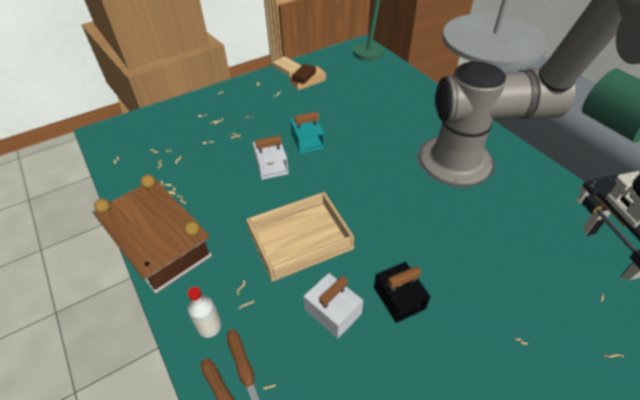

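The top view shows the white scoops' grip bars at about (217,143) and (431,192), the tray at (308,166), the black look-alike at (198,205) and the turquoise one at (443,256). The scene view agrees: white scoops at (333,305) and (270,157). Both scoops face the tray.

```bash
cat > h.py <<'E'
import numpy as np, cv2
from plant import bot, viewer
from scipy.spatial.transform import Rotation as R
def ray(p,uv):
    f=200/np.tan(np.radians(p["fov_y"])/2)
    K=np.array([[f,0,p["cx"]],[0,f,p["cy"]],[0,0,1]])
    q=cv2.undistortPoints(np.array(uv,float).reshape(-1,1,2),K,np.array(p["dist_coeffs"])).reshape(-1,2)
    T=np.array(p["T"]); return T[:3,3],np.c_[q,np.ones(len(q))]@T[:3,:3].T
def atz(p,uv,z):
    o,d=ray(p,uv); return o+d*((z-o[2])/d[:,2])[:,None]
def project(p,X):
    f=200/np.tan(np.radians(p["fov_y"])/2); T=np.array(p["T"])
    c=(np.atleast_2d(X)-T[:3,3])@T[:3,:3]; return c[:,:2]/c[:,2:]*f+[p["cx"],p["cy"]]
def brown(p,c,r=28):
    hsv=cv2.cvtColor(p["frame"],cv2.COLOR_RGB2HSV)
    m=cv2.inRange(hsv,(3,90,50),(16,255,255))
    w=np.zeros_like(m); cv2.circle(w,tuple(int(v) for v in c),r,255,-1); m&=w
    n,l,s,ce=cv2.connectedComponentsWithStats(m); k=1+np.argmax(s[1:,4]); 
    ys,xs=np.where(l==k); return np.c_[xs,ys]
def bar(p,c,z=96):
    P=atz(p,brown(p,c),z); m=P.mean(0); u,s,vt=np.linalg.svd(P[:,:2]-m[:2],full_matrices=False)
    v=vt[0]*np.sign(vt[0][0]); return m,np.degrees(np.arctan2(v[1],v[0])),np.ptp((P[:,:2]-m[:2])@vt.T,axis=0)
E
python3 - <<'E'
from h import *
np.set_printoptions(precision=1,suppress=True)
t=viewer.capture("top"); s=viewer.capture("scene")
for n,ct,cs in(("a",(217,143),(334,292)),("b",(431,192),(269,144))):
    print(n,bar(t,ct),"scene",bar(s,cs,92))
    for r in viewer.cut_out("scoop_a_grip",t):
        if np.hypot(*(np.array(r["centre"])-ct))<25:
            ys,xs=np.where(r["pixels"]); rr=cv2.minAreaRect(np.c_[xs,ys].astype(np.float32)); print(rr)
r=viewer.cut_out("tray",t)[0]; ys,xs=np.where(r["pixels"])
b=cv2.boxPoints(cv2.minAreaRect(np.c_[xs,ys].astype(np.float32))); P=atz(t,b,45); print(P,P.mean(0))
o=bot.get_obs(); print(R.from_euler("xyz",o["tcp_rot"]).as_matrix())
E
```

```text
a (array([590.6, 217.1,  96. ]), np.float64(14.349812975106905), array([74.3, 18. ])) scene (array([590.5, 220.2,  92. ]), np.float64(15.596531490228235), array([75.9, 22. ]))
((221.2646942138672, 146.94117736816406), (42.51837158203125, 44.145355224609375), 77.47119140625)
b (array([ 480.1, -284. ,   96. ]), np.float64(-16.31352138155859), array([74.7, 19.6])) scene (array([ 479.4, -282.3,   92. ]), np.float64(-15.542751330292798), array([70. , 37.1]))
[[449.9 104.4  45. ]
 [674.2  76.9  45. ]
 [649.8 -97.2  45. ]
 [426.7 -65.9  45. ]] [550.2   4.5  45. ]
[[-0.9  0.3  0. ]
 [ 0.3  0.9  0. ]
 [ 0.   0.  -1. ]]
```

```bash
cat >> h.py <<'E'
def go(xyz,Rt=None):
    """print shift (units) and turn (units) from current measured pose to target"""
    o=bot.get_obs(); R0=R.from_euler("xyz",o["tcp_rot"])
    d=R0.inv().apply(np.array(xyz)-o["tool_pos"])/100
    w=(R0.inv()*Rt).as_rotvec()/np.pi if Rt is not None else np.zeros(3)
    print("t",np.round(o["time"],2),"shift",np.round(d,3),"turn",np.round(w,3),"|","pos",np.round(o["tool_pos"],1),"F",np.round(o["contact_force"],2),"q",np.round(o["joint_positions"],3),"w",round(o["grip_width"],1),round(o["finger_force"],1))
def down(deg): return R.from_euler("xyz",[180,0,deg],degrees=True)
E
H="python3 -m handwheel"
python3 -m handwheel '-.98 -.26 0 0 0 0 1;-.98 -.26 0 0 0 0 1;-.98 -.26 0 0 0 0 1'
python3 -m handwheel '-.98 -.26 0 0 0 0 1;-.98 -.26 0 0 0 0 1;-.98 -.26 0 0 0 0 1'
python3 -m handwheel '-.98 -.26 0 0 0 0 1;-.98 -.26 0 0 0 0 1;-.98 -.26 0 0 0 0 1'
python3 -m handwheel '-.98 -.26 0 0 0 0 1;-.98 -.26 0 0 0 0 1;-.98 -.26 0 0 0 0 1'
python3 -m handwheel '-.98 -.26 0 0 0 -.184 1;-.98 -.26 0 0 0 -.184 1;-.98 -.26 0 0 0 -.184 1;-.98 -.26 0 0 0 -.184 1;-.98 -.26 0 0 0 -.184 1;-.98 -.26 0 0 0 -.184 1'
python3 -c "
from h import *
go([590.5,218,150],down(194.5))"
```

```text
time: 0.8
tool_pos: [254.6, 439.8, 226.7]
tcp_rot: [-3.141, 0.002, 2.816]
contact_force: [0.3, -0.4, 0.4]
grip_width: 92.0
finger_force: 0.0
time: 1.05
tool_pos: [340.0, 383.4, 226.8]
tcp_rot: [-3.142, 0.002, 2.815]
contact_force: [0.6, -0.3, 0.2]
grip_width: 91.2
finger_force: 0.0
time: 1.3
tool_pos: [424.8, 327.2, 226.8]
tcp_rot: [3.142, 0.002, 2.814]
contact_force: [-0.6, -0.5, -0.2]
grip_width: 91.8
finger_force: 0.0
time: 1.55
tool_pos: [509.4, 271.0, 226.6]
tcp_rot: [-3.141, 0.002, 2.814]
contact_force: [1.1, -0.8, 0.3]
grip_width: 91.5
finger_force: 0.0
time: 2.05
tool_pos: [590.7, 217.4, 226.3]
tcp_rot: [3.141, -0.001, -2.887]
contact_force: [0.2, 0.8, -1.0]
grip_width: 92.0
finger_force: 0.0
t 2.05 shift [0.    0.006 0.763] turn [ 0.    -0.     0.001] | pos [590.7 217.4 226.3] F [ 0.23  0.76 -1.03] q [ 0.231  0.539  1.21   0.     1.393 -1.595] w 92.0 0.0
```

```bash
cat >> h.py <<'E'
def heft(n=12):
    F=[];M=[];T=[]
    for i in range(n):
        viewer.capture("top"); o=bot.get_obs(); F.append(o["contact_force"]);M.append(o["moment"]);T.append(o["tau"])
    F,M,T=map(np.array,(F,M,T)); print("F",F.mean(0).round(2),"+-",(F.std(0)/n**.5).round(2),"M",M.mean(0).round(3),"tau",T.mean(0).round(2))
E
python3 -c "
from h import *
heft(10)"
python3 -m handwheel '0 0 .8 0 0 0 1;0 0 .8 0 0 0 1;0 0 .8 0 0 0 1'
python3 -m handwheel '0 0.0 .5 0 0 0 1;0 0 .74 0 0 0 1;0 0 .74 0 0 0 1;0 0 .74 0 0 0 1'
python3 -m handwheel '0 0 0 0 0 0 -1;0 0 0 0 0 0 -1;0 0 0 0 0 0 -1;0 0 0 0 0 0 -1;0 0 0 0 0 0 -1;0 0 0 0 0 0 -1;0 0 0 0 0 0 -1;0 0 0 0 0 0 -1'
python3 -m handwheel '0 0 0 0 0 0 -1;0 0 0 0 0 0 -1;0 0 0 0 0 0 -1;0 0 0 0 0 0 -1;0 0 0 0 0 0 -1'
```

```text
F [0.15 0.22 0.1 ] +- [0.18 0.28 0.2 ] M [ 0.045  0.035 -0.009] tau [-1.600e-01 -5.389e+01 -2.552e+01 -5.000e-02  8.000e-02 -7.000e-02]
time: 2.8
tool_pos: [586.1, 217.0, 139.3]
tcp_rot: [3.141, -0.014, -2.889]
contact_force: [-0.2, -0.4, -0.6]
grip_width: 91.9
finger_force: 0.0
time: 3.13
tool_pos: [590.3, 218.0, 73.1]
tcp_rot: [3.142, -0.002, -2.888]
contact_force: [1.1, 0.6, 0.2]
grip_width: 91.8
finger_force: 0.0
time: 3.8
tool_pos: [590.4, 218.0, 72.8]
tcp_rot: [3.142, 0.0, -2.888]
contact_force: [0.5, 0.2, -1.0]
grip_width: 43.3
finger_force: 0.0
time: 4.22
tool_pos: [590.4, 218.0, 72.6]
tcp_rot: [3.142, -0.0, -2.888]
contact_force: [-0.6, 0.5, -0.1]
grip_width: 17.7
finger_force: 30.0
```

Gripped (17.7 mm, 30 N). Lift and heft.

```bash
python3 -m handwheel '0 0 -.2 0 0 0 -1;0 0 -.4 0 0 0 -1;0 0 -.6 0 0 0 -1;0 0 -.8 0 0 0 -1;0 0 -.8 0 0 0 -1;0 0 -.8 0 0 0 -1'
python3 -c "
from h import *
heft(20)
p=viewer.capture('scene');cv2.imwrite('pics/lift.png',p['frame'][:,:,::-1])"
```

```text
time: 4.72
tool_pos: [590.6, 218.1, 152.9]
tcp_rot: [3.142, 0.001, -2.888]
contact_force: [-0.2, 0.2, -2.9]
grip_width: 17.7
finger_force: 30.0
F [-0.04 -0.05 -3.18] +- [0.1  0.14 0.12] M [0.024 0.021 0.005] tau [ 0.000e+00 -5.712e+01 -2.500e+01 -2.000e-02  8.000e-02  0.000e+00]
```

View pics/lift.png

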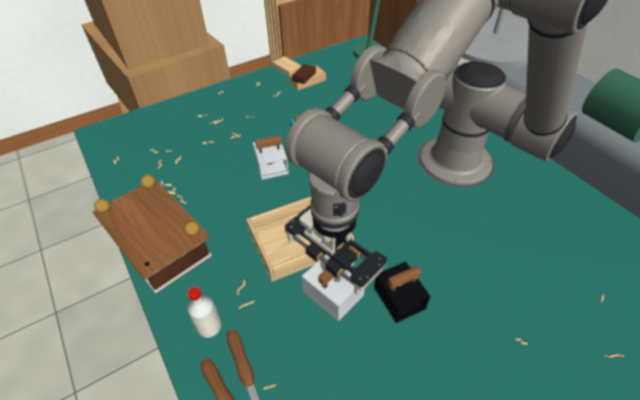

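The heft reads about 3.3 N. That fits a scoop with the offcut (about 3.0 N) and not one with the foot (about 4.8 N). I'll set A back down where it stood and go to B.

```bash
python3 -m handwheel '0 0 .3 0 0 0 -1;0 0 .55 0 0 0 -1;0 0 .7 0 0 0 -1;0 0 .76 0 0 0 -1;0 0 .79 0 0 0 -1;0 0 .8 0 0 0 -1;0 0 .8 0 0 0 -1'
python3 -m handwheel '0 0 0 0 0 0 1;0 0 0 0 0 0 1;0 0 0 0 0 0 1;0 0 0 0 0 0 1;0 0 0 0 0 0 1;0 0 0 0 0 0 1;0 0 0 0 0 0 1;0 0 0 0 0 0 1'
python3 -m handwheel '0 0 0 0 0 0 1;0 0 0 0 0 0 1;0 0 0 0 0 0 1;0 0 0 0 0 0 1;0 0 0 0 0 0 1'|tail -2
python3 -m handwheel '0 0 -.2 0 0 0 1;0 0 -.5 0 0 0 1;0 0 -.8 0 0 0 1;0 0 -.8 0 0 0 1'
python3 -m handwheel '0 0 -.7 0 0 0 1;0 0 -.7 0 0 0 1;0 0 -.7 0 0 0 1'|head -2
python3 -c "
from h import *
go([480,-283,222],down(164))"
```

```text
time: 6.35
tool_pos: [591.2, 218.2, 73.8]
tcp_rot: [3.142, 0.002, -2.888]
contact_force: [-0.1, -0.1, -2.5]
grip_width: 18.1
finger_force: 30.0
time: 7.02
tool_pos: [590.4, 218.0, 72.8]
tcp_rot: [3.142, 0.0, -2.888]
contact_force: [-0.6, 0.5, -0.9]
grip_width: 66.4
finger_force: 0.0
grip_width: 91.4
finger_force: 0.0
time: 7.77
tool_pos: [593.5, 218.8, 159.3]
tcp_rot: [-3.141, 0.011, -2.888]
contact_force: [0.8, 0.7, 1.1]
grip_width: 91.9
finger_force: 0.0
time: 8.02
tool_pos: [593.0, 218.7, 229.5]
t 8.02 shift [ 2.353 -4.573  0.049] turn [0.001 0.004 0.17 ] | pos [593.  218.7 229.5] F [0.42 0.04 0.49] q [ 0.232  0.534  1.209  0.     1.387 -1.592] w 91.7 0.0
```

```bash
python3 -m handwheel '.464 -.914 0 0 0 0 1;.464 -.914 0 0 0 0 1;.464 -.914 0 0 0 0 1'|head -2
python3 -m handwheel '.464 -.914 0 0 0 0 1;.464 -.914 0 0 0 0 1;.464 -.914 0 0 0 0 1'|head -2
python3 -m handwheel '.464 -.914 0 0 0 0 1;.464 -.914 0 0 0 0 1;.464 -.914 0 0 0 0 1'|head -2
python3 -m handwheel '.464 -.914 0 0 0 0 1;.464 -.914 0 0 0 0 1;.464 -.914 0 0 0 0 1'|head -2
python3 -m handwheel '.464 -.914 0 0 0 .17 1;.464 -.914 0 0 0 .17 1;.464 -.914 0 0 0 .17 1;.464 -.914 0 0 0 .17 1;.464 -.914 0 0 0 .17 1;.464 -.914 0 0 0 .17 1;.464 -.914 0 0 0 .17 1'|head -2
python3 -c "
from h import *
p=viewer.capture('top')
np.set_printoptions(precision=1,suppress=True)
print(bar(p,(217,143)))
go([480,-283,72.5],down(164))"
```

```text
time: 8.27
tool_pos: [567.2, 114.7, 222.1]
time: 8.52
tool_pos: [545.1, 14.1, 222.2]
time: 8.77
tool_pos: [523.1, -86.1, 222.2]
time: 9.02
tool_pos: [501.1, -186.3, 222.1]
time: 9.6
tool_pos: [480.2, -282.5, 222.2]
(array([591.7, 217.2,  96. ]), np.float64(14.430383321451169), array([75.5, 17.9]))
t 9.65 shift [ 0.  -0.   1.5] turn [ 0. -0.  0.] | pos [ 480.3 -282.3  222.3] F [-0.9  0.7  0.9] q [-0.7  0.4  1.4  0.   1.3 -2. ] w 91.6 0.0
```

```bash
python3 -m handwheel '0 0 .8 0 0 0 1;0 0 .8 0 0 0 1;0 0 .8 0 0 0 1'|head -2
python3 -m handwheel '0 0 .4 0 0 0 1;0 0 .7 0 0 0 1;0 0 .7 0 0 0 1;0 0 .7 0 0 0 1'|head -4
python3 -m handwheel '0 0 0 0 0 0 -1;0 0 0 0 0 0 -1;0 0 0 0 0 0 -1;0 0 0 0 0 0 -1;0 0 0 0 0 0 -1;0 0 0 0 0 0 -1;0 0 0 0 0 0 -1;0 0 0 0 0 0 -1'|tail -2
python3 -m handwheel '0 0 0 0 0 0 -1;0 0 0 0 0 0 -1;0 0 0 0 0 0 -1;0 0 0 0 0 0 -1;0 0 0 0 0 0 -1'
python3 -m handwheel '0 0 -.2 0 0 0 -1;0 0 -.4 0 0 0 -1;0 0 -.6 0 0 0 -1;0 0 -.8 0 0 0 -1;0 0 -.88 0 0 0 -1;0 0 -.88 0 0 0 -1;0 0 -.88 0 0 0 -1'
python3 -c "
from h import *
heft(16)
go([544,-15,160],down(164))"
```

```text
time: 9.9
tool_pos: [477.0, -279.4, 136.1]
time: 10.23
tool_pos: [480.4, -282.2, 73.3]
tcp_rot: [3.141, -0.002, 2.862]
contact_force: [-0.0, -1.0, 0.3]
grip_width: 43.6
finger_force: 0.0
time: 11.32
tool_pos: [480.3, -282.8, 72.7]
tcp_rot: [-3.141, 0.0, 2.861]
contact_force: [-0.6, -0.9, -1.3]
grip_width: 17.9
finger_force: 30.0
time: 11.9
tool_pos: [479.9, -282.1, 159.7]
tcp_rot: [3.141, -0.001, 2.861]
contact_force: [-0.6, 0.1, -4.7]
grip_width: 17.5
finger_force: 30.0
F [ 0.02  0.08 -4.79] +- [0.11 0.16 0.12] M [0.044 0.007 0.002] tau [ 1.000e-02 -5.022e+01 -2.440e+01 -8.000e-02  5.000e-02  0.000e+00]
t 12.7 shift [0.13  2.747 0.007] turn [ 0.     0.    -0.001] | pos [ 480.3 -282.6  160.7] F [-0.33 -0.75 -5.26] q [-0.669  0.46   1.532  0.     1.149 -1.959] w 17.5 30.0
```

B weighs 4.8 N, so it holds the foot. I'll carry it gently over the tray.

```bash
python3 -m handwheel '0 .04 0 0 0 0 -1;.01 .12 0 0 0 0 -1;.01 .22 0 0 0 0 -1;.02 .34 0 0 0 0 -1;.02 .46 0 0 0 0 -1;.03 .58 0 0 0 0 -1;.03 .7 0 0 0 0 -1;.04 .82 0 0 0 0 -1'|head -2
python3 -m handwheel '0 .12 0 0 0 0 -1;.01 .24 0 0 0 0 -1;.02 .36 0 0 0 0 -1;.02 .48 0 0 0 0 -1;.03 .6 0 0 0 0 -1;.03 .72 0 0 0 0 -1;.04 .84 0 0 0 0 -1;.04 .96 0 0 0 0 -1'|head -2
python3 -m handwheel '0 .12 0 0 0 0 -1;.01 .24 0 0 0 0 -1;.02 .36 0 0 0 0 -1;.02 .48 0 0 0 0 -1;.03 .6 0 0 0 0 -1;.03 .7 0 0 0 0 -1;.04 .78 0 0 0 0 -1;.04 .84 0 0 0 0 -1'|head -2
python3 -m handwheel '.01 .04 0 0 0 0 -1;.01 .07 0 0 0 0 -1;.01 .08 0 0 0 0 -1;.01 .08 0 0 0 0 -1'
python3 -c "
from h import *
p=viewer.capture('scene');cv2.imwrite('pics/over.png',p['frame'][:,:,::-1])
go([544,-15,160],down(164)*R.from_euler('x',55,degrees=True))"
```

```text
time: 13.37
tool_pos: [499.7, -201.1, 160.8]
time: 14.03
tool_pos: [522.1, -108.1, 160.7]
time: 14.7
tool_pos: [541.5, -26.4, 160.7]
time: 15.03
tool_pos: [542.7, -19.6, 160.7]
tcp_rot: [-3.142, 0.0, 2.861]
contact_force: [-0.4, -0.0, -3.6]
grip_width: 17.8
finger_force: 30.0
t 15.08 shift [0.001 0.05  0.007] turn [ 0.306 -0.    -0.001] | pos [542.7 -19.8 160.7] F [ 0.85  0.5  -4.72] q [-0.178  0.435  1.573 -0.     1.133 -1.467] w 18.0 30.0
```

View pics/over.png

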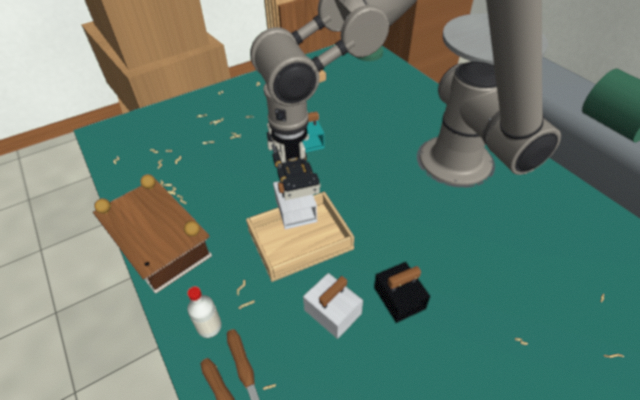

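The scoop hangs over the tray near (300,205) with its open front over the tray floor. Next I tip it in two stages.

```bash
python3 -m handwheel '0 .03 0 .02 0 0 -1;0 .05 0 .05 0 0 -1;0 .05 0 .08 0 0 -1;0 .05 0 .1 0 0 -1;0 .05 0 .1 0 0 -1'
python3 -c "
from h import *
p=viewer.capture('scene');cv2.imwrite('pics/tip1.png',p['frame'][:,:,::-1])
go([544,-15,160],down(164)*R.from_euler('x',58,degrees=True))"
```

```text
time: 15.5
tool_pos: [544.2, -13.1, 159.9]
tcp_rot: [-2.826, -0.001, 2.863]
contact_force: [-0.5, 1.8, -5.2]
grip_width: 17.7
finger_force: 30.0
t 15.55 shift [-0.002 -0.014  0.004] turn [ 0.223 -0.     0.   ] | pos [544.2 -13.6 160. ] F [-0.35 -0.31 -2.24] q [ 0.007  0.51   1.495 -0.317  1.244 -1.166] w 17.6 30.0
```

View pics/tip1.png

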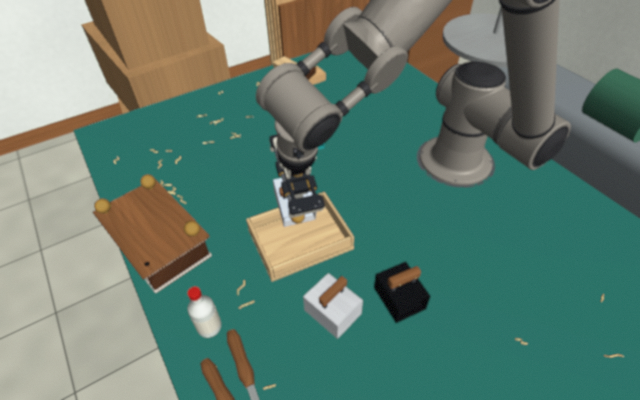

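At 18° of tip the brass foot already shows at the mouth, near (298,218). I'll carry on to 58°.

```bash
python3 -m handwheel '0 0 0 .04 0 0 -1;0 0 0 .08 0 0 -1;0 0 0 .12 0 0 -1;0 0 0 .16 0 0 -1;0 0 0 .2 0 0 -1;0 0 0 .22 0 0 -1;0 0 0 .22 0 0 -1;0 0 0 .22 0 0 -1'
python3 -c "
from h import *
heft(10)
p=viewer.capture('scene');cv2.imwrite('pics/tip2.png',p['frame'][:,:,::-1])
go([544,-15,160],down(164))"
```

```text
time: 16.22
tool_pos: [544.1, -15.0, 159.7]
tcp_rot: [-2.14, -0.002, 2.86]
contact_force: [-0.2, 1.1, -1.7]
grip_width: 17.7
finger_force: 30.0
F [ 0.24  0.01 -2.53] +- [0.16 0.07 0.11] M [ 0.873 -0.246  0.019] tau [  0.15 -59.42 -18.89  -3.33   3.22  -0.08]
t 16.77 shift [0.    0.007 0.007] turn [-0.32  -0.    -0.001] | pos [544.1 -14.8 160.9] F [-0.36 -0.11 -2.49] q [ 0.259  0.804  1.332 -0.813  1.65  -0.813] w 17.8 30.0
```

View pics/tip2.png

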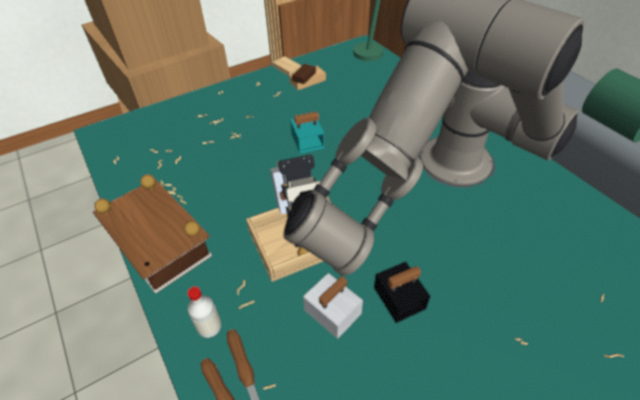

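The scoop's weight has fallen to 2.5 N and the foot shows in the tray near (301,252). I'll level the scoop, carry it back and set it down.

```bash
python3 -m handwheel '0 0 0 -.04 0 0 -1;0 0 0 -.08 0 0 -1;0 0 0 -.12 0 0 -1;0 0 0 -.16 0 0 -1;0 0 0 -.2 0 0 -1;0 0 0 -.24 0 0 -1;0 0 0 -.28 0 0 -1;0 0 0 -.32 0 0 -1'|head -3
python3 -c "
from h import *
go([480.2,-282.7,160.5],down(164))"
```

```text
time: 17.43
tool_pos: [544.3, -14.7, 162.1]
tcp_rot: [-3.141, 0.003, 2.862]
t 17.43 shift [-0.124 -2.753  0.017] turn [-0.     0.001 -0.   ] | pos [544.3 -14.7 162.1] F [ 0.64 -0.45 -4.08] q [-1.670e-01  4.350e-01  1.570e+00 -1.000e-03  1.134e+00 -1.458e+00] w 17.6 30.0
```

```bash
python3 -m handwheel '-.01 -.1 0 0 0 0 -1;-.02 -.3 0 0 0 0 -1;-.03 -.6 0 0 0 0 -1;-.04 -.92 0 0 0 0 -1;-.04 -.92 0 0 0 0 -1'|head -2
python3 -m handwheel '-.01 -.3 0 0 0 0 -1;-.02 -.6 0 0 0 0 -1;-.04 -.92 0 0 0 0 -1;-.04 -.92 0 0 0 0 -1'|head -2
python3 -m handwheel '-.01 -.3 0 0 0 0 -1;-.02 -.6 0 0 0 0 -1;-.04 -.8 0 0 0 0 -1;-.04 -.9 0 0 0 0 -1;-.04 -.92 0 0 0 0 -1;-.04 -.92 0 0 0 0 -1'|head -2
python3 -c "
from h import *
go([480.2,-282.7,72.6],down(164))"
```

```text
time: 17.85
tool_pos: [520.7, -109.1, 160.8]
time: 18.18
tool_pos: [499.4, -198.5, 161.3]
time: 18.68
tool_pos: [478.9, -282.6, 161.7]
t 18.68 shift [-0.015  0.008  0.891] turn [-0.002 -0.001 -0.001] | pos [ 478.9 -282.6  161.7] F [-0.63  0.69 -1.47] q [-0.668  0.457  1.534 -0.006  1.15  -1.955] w 18.2 30.0
```

```bash
python3 -m handwheel '0 0 .3 0 0 0 -1;0 0 .55 0 0 0 -1;0 0 .72 0 0 0 -1;0 0 .81 0 0 0 -1;0 0 .86 0 0 0 -1;0 0 .88 0 0 0 -1;0 0 .88 0 0 0 -1;0 0 .88 0 0 0 -1'|head -4
python3 -m handwheel '0 0 0 0 0 0 1;0 0 0 0 0 0 1;0 0 0 0 0 0 1;0 0 0 0 0 0 1;0 0 0 0 0 0 1;0 0 0 0 0 0 1;0 0 0 0 0 0 1;0 0 0 0 0 0 1'|tail -4
python3 -m handwheel '0 0 0 0 0 0 1;0 0 0 0 0 0 1;0 0 0 0 0 0 1;0 0 0 0 0 0 1;0 0 0 0 0 0 1'|tail -2
python3 -m handwheel '0 0 -.2 0 0 0 1;0 0 -.5 0 0 0 1;0 0 -.8 0 0 0 1;0 0 -.8 0 0 0 1'|head -2
python3 -m handwheel '0 0 -.8 0 0 0 1;0 0 -.8 0 0 0 1;0 0 -.8 0 0 0 1'|head -2
python3 -m handwheel '.8 -.9 0 0 0 0 1;.8 -.9 0 0 0 0 1;.8 -.9 0 0 0 0 1;.8 -.9 0 0 0 0 1;.8 -.9 0 0 0 0 1'|head -2
python3 -c "
from h import *
np.set_printoptions(precision=1,suppress=True)
t=viewer.capture('top')
print(bar(t,(217,143)),bar(t,(431,192)))
cv2.imwrite('pics/end.png',t['frame'][:,:,::-1])"
```

```text
time: 19.35
tool_pos: [479.6, -283.8, 75.2]
tcp_rot: [-3.136, 0.002, 2.861]
contact_force: [-0.3, -0.9, -2.9]
tcp_rot: [-3.136, 0.0, 2.861]
contact_force: [-0.1, -0.3, -0.2]
grip_width: 67.1
finger_force: 0.0
grip_width: 91.3
finger_force: 0.0
time: 20.77
tool_pos: [481.6, -285.1, 160.0]
time: 21.02
tool_pos: [481.8, -284.8, 241.7]
time: 21.43
tool_pos: [376.1, -348.1, 234.5]
(array([591.6, 217.2,  96. ]), np.float64(14.625564386239057), array([76.1, 18. ])) (array([ 480.4, -283.4,   96. ]), np.float64(-16.664589237687863), array([74.5, 19.6]))
```

View pics/end.png

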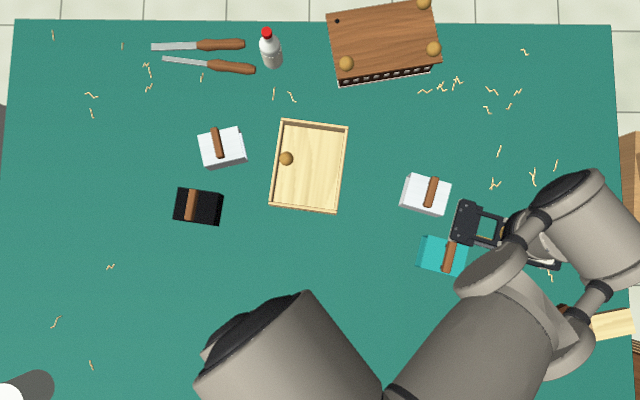

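The foot lies in the tray at (287,158), and both scoops stand at their start positions. I'll check that the foot has stopped, then hand in.

Run:
```python
from h import *
a=viewer.capture('top')["frame"].astype(int)
for i in range(10): b=viewer.capture('top')["frame"].astype(int)
d=np.abs(a-b)[110:220,260:355].max(); print("tray change",d)
if d<25: print(bot.close_job())
```

```text
tray change 12
the job is handed in; nothing more can be done
None
```

Scoop B held the brass foot (4.8 N when hefted, against 3.2 N for A). I tipped it into the tray, where it came to rest, put both scoops back upright within a few millimetres of where they stood, and handed the job in at about 22 s; no verdict came back.

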